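Feel for the tall jar in the dark box and put it on the balance

TASK

The light-sensitive samples are kept in the black lidded box: one tall jar and two short ones, standing in a row in no fixed order, and hard to see under the half-raised lid. Open the lid to its stop, feel inside for the tall jar, lift it out and gently stand it upright, wholly on the round pan of the balance. Then shut the lid again on the two short jars, which stay standing inside, and leave everything else on the bench where it is.

Things in the scene. Friction and masses are not known exactly. Their poses are not given: they have to be found in the camera images.
- case: Black opaque plastic box, fixed to the bench, 200 (x) by 400 (y) by 100 mm high outside; walls and floor 6 mm thick. Origin at the centre of its underside, x towards its hinge side (away from the robot), y along its length, z up. The three jars stand on its inner floor (6 mm above the origin) in a row along y: one in each of three places at y = -100, 0 and +100 mm (each within 12 mm), at x = +15 to +33 mm; which jar is where changes.
- lid (a joint): Lid angle in rad: 0 shut, grows as the near (-x) edge rises; stop at 1.2 (69 degrees), so the open lid still leans over the far half of the box: reach in beneath it with the tool tilted about 20 degrees, pointing down and away from the robot. Stiff hinge: the lid stays where it is left; moving it takes 1 to 5 N at the handle. May start slightly ajar (0 to 0.2).
- lid_handle (a point): Middle of the lid's steel bar handle: round bar 11 mm thick, 100 mm long, along the box's y, its centre line 35 mm clear of the lid's 8 mm thick plate, on two posts 85 mm apart. It lies 170 mm from the hinge line along the lid and 43 mm above the lid's underside. The round bar can turn in the grip while the lid swings.
- lid_hinge (a point): Middle of the hinge line, on top of the far (+x) rim of the box, 100 mm from the box's centre and 100.5 mm above its underside; the hinge runs along the box's y.
- tall_jar: Wanted jar: amber glass, black cap, round, 46 mm in diameter, 85 mm tall overall, 150 to 310 g. Origin at the centre of its underside, z up. Its top stands 9 mm below the box's rim.
- short_jar_a: Short amber jar with black cap, 46 mm in diameter, 42 mm tall, about 120 g; origin at the centre of its underside, z up. Stays in the box.
- short_jar_b: Second short jar, the same as the first. Stays in the box.
- pan (a point): Centre of the top of the balance's round steel pan, 130 mm in diameter, level, 70 mm above the bench. The white balance (210 by 180 by 55 mm) is fixed and the pan is rigid.
- cup: Bystander: small white plastic cup, 64 mm wide, 70 mm high, origin under its centre.
- reagent: Bystander: white bottle with orange cap, 70 mm wide, 150 mm high, origin under its centre.
- marker: Bystander: yellow marker pen lying on the bench, 14 mm thick, 130 mm long; origin at its underside in the middle.
- balance: White bench balance that carries the pan; fixed. Origin under the pan's centre, on the bench, x pointing away from its display.

How it is judged:
On the way, in this order (a step that is already met when the one before it is completed fails the run):
1. the lid is opened to its stop, or nearly (value of joint lid above 1.05 rad), for 0.2 s.
2. the tall jar is lifted clear of the box (z of tall_jar in the frame of case above 0.1 m), for 0.2 s.
3. the tall jar stands upright, released, on the balance pan (horizontal distance between tall_jar and pan below 0.042 m and z of tall_jar in the frame of pan between -0.004 and 0.006 m and angle between tall_jar's own z axis and vertical below 0.15 rad and contact force between tall_jar and the fingers below 0.1 N and linear speed of tall_jar below 0.03 m/s), for 0.2 s.
At the end, for the whole second after the job is handed in: The tall jar stands still and upright (within 0.15 rad), wholly on the balance pan (axis within 42 mm of the pan's centre); the lid is shut (below 0.06 rad); both short jars stand upright (within 0.3 rad) on the floor of the box (horizontal distance between tall_jar and pan below 0.042 m and z of tall_jar in the frame of pan between -0.004 and 0.006 m and angle between tall_jar's own z axis and vertical below 0.15 rad and linear speed of tall_jar below 0.02 m/s and value of joint lid below 0.06 rad and angle between each of short_jar_a, short_jar_b's own z axis and vertical below 0.3 rad and z of short_jar_a in the frame of case between -0.01 and 0.02 m and x of short_jar_a in the frame of case between -0.1 and 0.1 m and y of short_jar_a in the frame of case between -0.2 and 0.2 m and z of short_jar_b in the frame of case between -0.01 and 0.02 m and x of short_jar_b in the frame of case between -0.1 and 0.1 m and y of short_jar_b in the frame of case between -0.2 and 0.2 m); the robot touches nothing.
It fails at once if the tall jar is banged down on the balance (over 40 N) (contact force between tall_jar and balance above 40 N).
It fails at once if a short jar is tipped over or taken out of the box (angle between any of short_jar_a, short_jar_b's own z axis and vertical above 0.6 rad or z of any of short_jar_a, short_jar_b in the frame of case above 0.07 m).
It fails at once if a bystander (cup, bottle or marker) is displaced by more than 40 mm (distance of any of cup, reagent, marker from where it was at the start of the episode above 0.04 m).
It also fails if it takes over 72 s, if anything falls off the work surface, if the arm or the gripper's body presses on something with over 40 N, if the wrist force passes 120 N, or if a joint passes its speed limit or range.

ROBOT

A 6-joint arm with a two-finger parallel gripper is mounted at the origin on the work surface. World frame = base frame: x ahead of the robot, y to its left, z up, the work surface at z = 0. Lengths are in m, angles in rad, forces in N, time in s.
With the tool pointing down it reaches from about 0.375 to 0.925 m from the base axis. Payload 5.7 kg.
Tool frame: the origin (TCP) lies at the very end of the fingers, on their centre line; the grasp point (between the pads) lies 19 mm behind it; z points along the fingers, y is the line along which they close (so a half turn about z gives the same grasp; the last joint's range is limited). The gripper opens to 85 mm and grips with 20 to 120 N. Pads are 22 mm wide; open, the fingers measure 114 mm over their backs; the gripper's body (76 mm by 85 mm) begins 54 mm behind the grasp point. The pads swing forward as they close: fully open they stand 13 mm farther back than shut.
Start: joints at [1.182, 0.359, 1.51, -0, 1.272, -0.115], TCP at [0.162, 0.578, 0.231] pointing down, gripper open.
Joint ranges: [-2.97, 2.97], [-1.01, 2.36], [0.21, 2.38], [-0.96, 4.11], [0.2, 2.71], [-2.98, 2.98]. Speed limits (rad/s): [2.39, 2.39, 3.14, 3.14, 3.14, 3.14].

INTERFACE

Orientations are given as [roll, pitch, yaw] about the fixed x, y, z axes, in that order (R = Rz(yaw) Ry(pitch) Rx(roll)).
In Python, from workcell import r gives the robot as it stands. The module is installed in compiled form; this text tells all that it offers.
- The arm moves only by the tool move_arm, never from a script. Its argument "motion" is one flat list of numbers, 7 for each row, row after row: the shift along the tool's x, y, z in mm, then the turn, a rotation vector about the tool's x, y, z in rad, then the finger opening in mm, from 0 to 85.4. In form: [tx, ty, tz, rx, ry, rz, gripper, tx, ty, tz, rx, ry, rz, gripper, ...]. A call has 1 to 8 rows; each row is the pose to reach, as a shift and turn from the pose commanded when the call began, along the tool's axes at that moment; what a row does not reach only later rows make up. A row lasts 1/10 s, in which the tool goes at most 50 mm and 8.59 degrees, less where a joint would pass 70% of its speed; a pose out of reach is approached as far as the arm can. A call with a gripper value outside its range is refused whole. The fingers move at their own pace and stop on an object; "squeeze" is the grip in N (left out, the last holds). Time passes only in rows, so rows that repeat a pose let the fingers close. It gives the time, the measured TCP pose, the force, the opening and the grip force at its end, in the units of the state.
- r.state(): the state, without advancing time (a new reading comes with each control period).
- r.camera(name): name is "scene" or "top" or "wrist"; returns (picture, depth): 480x640x3 uint8, red, green, blue; 480x640 float32, m along the optical axis (not along the pixel's ray), 0 where there is no reading.
- r.get_calibration(name): a dict with "mtx" (3x3 intrinsics, pixels), "rvec" (rotation vector, rad) and "tvec" (3), from world to camera coordinates, as OpenCV has them. Camera axes: x right, y down, z forward; pixel columns grow to the right and rows downward; lengths in m; the calibration is good to about 2 mm. The wrist camera is an equidistant fisheye: a pixel r from the principal point sees the ray r / f radians off the axis. A picture is of the moment at which its call begins: read the wrist's pose just before it. get_calibration takes no time and is no camera call; for the wrist camera it gives the pose at the moment of the call.
- r.close_job(): hands the job in; it is judged then, once.
Trained networks look in the newest picture that a camera, given by its name, has taken for a name from the list of things; names that differ only in an ending like _2 or _b are one class to them, and where a whole thing is asked for, a point or a joint stands for the part that bears it (a point fixed in the world has none). Each returns a list of dicts, best first, with "p" (0 to 1); they miss things now and then, are a little off and sometimes report something else, mostly with a low value. They report only what shows in the picture. A call takes as long as a camera call.
- r.search_frame(name, camera): "xyz" ([x, y, z] in m, in world coordinates, good to about 4 mm: the middle of the surface that is visible of it).
- r.place_of(name, camera): "xyz" ([x, y, z] in m, in world coordinates, good to about 4 mm: a listed point, or the origin of a listed thing).
The state is a dict: "clock": time; "joints": joint angles; "joint_vel": joint speeds; "effort": joint torques, N m; "tcp_pos": TCP position; "tcp_rot": TCP orientation; "force": force on the tool from outside, world axes, zero at the start; "torque": the same for the moment, N m; "width": finger opening in m; "gripper_force": force on a finger pad.
Only numpy, scipy, OpenCV 4.12 (cv2) and the standard library are available. Lean on these libraries where they do the work, as an engineer would, in place of code of your own. Each camera call takes 0.05 s, during which the arm holds its last target. There are 200 camera calls.

## Working session

There is one attempt and no reset: what is moved stays moved. The work goes in short steps, Python scripts to look and compute and a tool call to move; the robot and the scene stay as the last step left them, time stands still between calls to the robot, and variables do not carry over. Pictures are saved under pics/ and viewed, at most 10 in all, crops included, and the job is handed in when it is done.

Besides the shell and the picture viewer there is one more tool, called after ">>>" as name(argument=value, ...), one argument or row to a line, values as JSON. move_arm: Moves the arm, as the interface text tells. Its arguments: {"type":"object","properties":{"motion":{"type":"array","items":{"type":"number"}},"squeeze":{"type":"number"}},"required":["motion"]}

```bash
mkdir -p pics; cat > h.py <<'E'
import numpy as np,cv2
from workcell import r
from scipy.spatial.transform import Rotation as Ro
def snap(c,f):
    p,d=r.camera(c); cv2.imwrite('pics/'+f,p[:,:,::-1]); return p,d
def pts(c,d):
    k=r.get_calibration(c);K=np.array(k['mtx']);R=cv2.Rodrigues(np.array(k['rvec'],float))[0];t=np.array(k['tvec'],float).ravel()
    v,u=np.mgrid[:480,:640]
    P=np.stack([(u-K[0,2])/K[0,0]*d,(v-K[1,2])/K[1,1]*d,d],-1)
    return (P-t)@R
E
python3 - <<'E'
from h import *
print({k:np.round(v,3) for k,v in r.state().items()})
a,_=snap('scene','s1.png');b,_=snap('top','t1.png')
cv2.imwrite('pics/both.png',cv2.resize(np.vstack([a,b])[:,:,::-1],None,fx=.625,fy=.625))
for c in ['scene','top']:
    for n in ['case','lid_handle','lid_hinge','pan','balance','cup','reagent','marker','tall_jar','short_jar_a']:
        print(c,n,[(np.round(o['xyz'],3).tolist(),round(o['p'],2)) for o in r.place_of(n,c)[:3]])
E
```

```text
{'clock': np.float64(0.0), 'joints': array([ 1.182,  0.36 ,  1.511, -0.   ,  1.272, -0.115]), 'joint_vel': array([ 0.003, -0.002,  0.001, -0.   ,  0.002, -0.001]), 'effort': array([-1.0000e-03, -5.2763e+01, -2.7862e+01, -0.0000e+00,  1.3000e-02,
        0.0000e+00]), 'tcp_pos': array([0.162, 0.577, 0.23 ]), 'tcp_rot': array([-3.14 , -0.   ,  2.868]), 'force': array([ 0.247, -0.075, -0.176]), 'torque': array([0.016, 0.03 , 0.   ]), 'gripper_force': np.float64(0.0), 'width': np.float64(0.086)}
scene case [([0.509, -0.121, -0.004], 0.78)]
scene lid_handle [([0.447, -0.139, 0.164], 0.77)]
scene lid_hinge [([0.607, -0.113, 0.1], 0.9)]
scene pan [([0.463, 0.305, 0.07], 0.96)]
scene balance [([0.464, 0.304, -0.0], 0.87)]
scene cup []
scene reagent [([0.544, 0.482, -0.001], 0.64), ([0.445, -0.139, 0.164], 0.63)]
scene marker [([0.741, -0.065, 0.001], 0.6)]
scene tall_jar []
scene short_jar_a []
top case [([0.506, -0.127, -0.0], 0.69)]
top lid_handle [([0.448, -0.142, 0.168], 0.8)]
top lid_hinge [([0.613, -0.111, 0.102], 0.8)]
top pan [([0.466, 0.307, 0.07], 0.61)]
top balance [([0.463, 0.302, 0.001], 0.66)]
top cup [([0.732, 0.234, 0.003], 0.62)]
top reagent [([0.543, 0.481, 0.0], 0.96)]
top marker [([0.74, -0.065, 0.001], 0.69)]
top tall_jar []
top short_jar_a []
```

View pics/both.png

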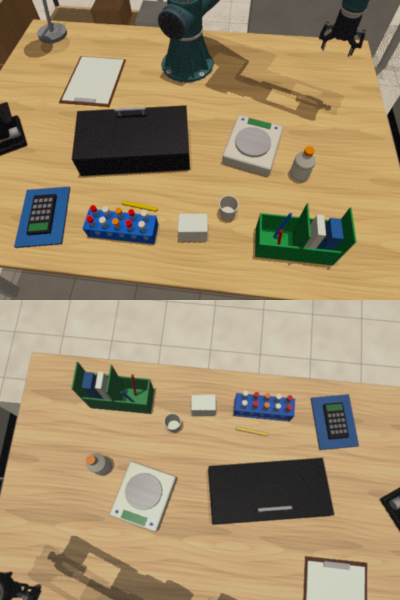

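```bash
cat >> h.py <<'E'
def rows(tp,tR,n=1,p0=None,R0=None):
    "row (mm, rad) from current pose to world target"
    s=r.state(); p0=np.array(s['tcp_pos']) if p0 is None else p0
    R0=Ro.from_euler('xyz',s['tcp_rot']) if R0 is None else R0
    return np.round(np.r_[R0.inv().apply(np.array(tp)-p0)*1000,(R0.inv()*tR).as_rotvec()],3)
E
python3 - <<'E'
from h import *
p,d=r.camera('top');P=pts('top',d)
m=(P[...,2]>.08)&(P[...,2]<.25)&(abs(P[...,0]-.51)<.2)&(abs(P[...,1]+.124)<.27)&(p.max(-1)<70)
m=cv2.morphologyEx(m.astype(np.uint8),cv2.MORPH_OPEN,np.ones((5,5)))>0
Q=P[m];A=np.c_[Q[:,:2],np.ones(len(Q))]
c=np.linalg.lstsq(A,Q[:,2],rcond=None)[0];res=Q[:,2]-A@c;k=abs(res)<.008
c=np.linalg.lstsq(A[k],Q[k,2],rcond=None)[0]
print(c,'tilt',np.arctan(np.hypot(*c[:2])),'dir',np.arctan2(-c[1],-c[0]))
print(cv2.minAreaRect((Q[k][:,:2]*1000).astype(np.float32)))
g=(P[...,2]>.14)&(P[...,2]<.2)&(p.min(-1)>90)&(abs(P[...,0]-.45)<.1)&(abs(P[...,1]+.14)<.1)
print(g.sum(),P[g].mean(0),cv2.minAreaRect((P[g][:,:2]*1000).astype(np.float32)))
p,d=r.camera('scene');P=pts('scene',d)
m=(P[...,2]>.08)&(P[...,2]<.25)&(abs(P[...,0]-.51)<.2)&(abs(P[...,1]+.124)<.27)&(p.max(-1)<70)
m=cv2.morphologyEx(m.astype(np.uint8),cv2.MORPH_OPEN,np.ones((5,5)))>0
print(cv2.minAreaRect((P[m][:,:2]*1000).astype(np.float32)))
E
```

```text
[-0.1344283  -0.02515181  0.18783661] tilt 0.1359178372553835 dir 0.18496350169336495
((509.0824279785156, -128.0849609375), (195.5133056640625, 396.8558654785156), 10.11823844909668)
281 [ 0.44710875 -0.13965561  0.17075218] ((447.2332458496094, -140.13978576660156), (10.779074668884277, 108.28500366210938), 10.431096076965332)
((512.1346435546875, -127.22428894042969), (200.48631286621094, 396.2337951660156), 9.771154403686523)
```

```bash
python3 - <<'E'
from h import *
D=lambda y:Ro.from_euler('xyz',[np.pi,0,y])
print(rows([.4,.22,.3],D(2.3)))
print(rows([.447,-.14,.26],D(1.745),p0=np.array([.4,.22,.3]),R0=D(2.3)))
E
```

```text
[-325.589 -280.028  -68.705   -0.       0.       0.568]
[-299.769 -204.811   40.       0.      -0.       0.555]
```

>>> move_arm(
  motion=[-326,-280,-69,0,0,0.568,85,-326,-280,-69,0,0,0.568,85,-326,-280,-69,0,0,0.568,85,-326,-280,-69,0,0,0.568,85,-326,-280,-69,0,0,0.568,85,-326,-280,-69,0,0,0.568,85,-326,-280,-69,0,0,0.568,85,-326,-280,-69,0,0,0.568,85],
)

```text
clock: 2.0
tcp_pos: [0.3818, 0.2472, 0.2953]
tcp_rot: [3.141, 0.0, 2.3]
force: [1.1, 0.3, -0.2]
width: 0.0851
gripper_force: 0.0
```

>>> move_arm(
  motion=[-300,-205,40,0,0,0.555,85,-300,-205,40,0,0,0.555,85,-300,-205,40,0,0,0.555,85,-300,-205,40,0,0,0.555,85,-300,-205,40,0,0,0.555,85,-300,-205,40,0,0,0.555,85,-300,-205,40,0,0,0.555,85,-300,-205,40,0,0,0.555,85],
)

```text
clock: 2.8
tcp_pos: [0.4286, -0.1159, 0.2546]
tcp_rot: [3.141, 0.002, 1.741]
force: [-0.4, 0.3, 0.5]
width: 0.085
gripper_force: 0.0
```

```bash
python3 - <<'E'
from h import *
p,d=snap('wrist','w1.png')
print(r.state()['tcp_pos'])
print([(np.round(o['xyz'],4).tolist(),round(o['p'],2)) for o in r.place_of('lid_handle','wrist')[:3]],[(np.round(o['xyz'],4).tolist(),round(o['p'],2)) for o in r.search_frame('lid_handle','wrist')[:3]])
D=lambda y:Ro.from_euler('xyz',[np.pi,0,y])
for z in (.21,.15): print(rows([.447,-.14,z],D(1.745)))
E
```

```text
[ 0.42884002 -0.11623027  0.25450881]
[([0.4495, -0.1387, 0.1661], 0.95)] [([0.4848, -0.0706, 0.1255], 0.56)]
[-3.0611e+01  1.4083e+01  4.4576e+01 -0.0000e+00 -0.0000e+00 -3.0000e-03]
[-3.06390e+01  1.41040e+01  1.04576e+02 -0.00000e+00 -0.00000e+00
 -3.00000e-03]
```

View pics/w1.png

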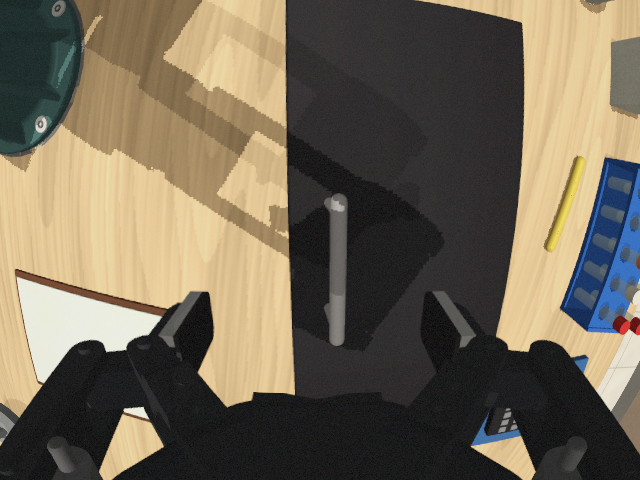

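>>> move_arm(
  motion=[-30,15,60,0,0,0,60,-30,15,80,0,0,0,50,-30,15,104,0,0,0,50,-30,15,104,0,0,0,30,-30,15,104,0,0,0,5,-30,15,104,0,0,0,5,-30,15,104,0,0,0,5,-30,15,104,0,0,0,5],
  squeeze=30,
)

```text
clock: 3.75
tcp_pos: [0.4466, -0.138, 0.1518]
tcp_rot: [-3.14, 0.0, 1.746]
force: [-4.2, -2.1, -2.1]
width: 0.0099
gripper_force: 29.5
```

```bash
python3 - <<'E'
from h import *
s=r.state();print(np.round(s['tcp_pos'],4),s['width'],s['gripper_force'],s['force'])
# arc in the box plane; handle offset from hinge
R0=Ro.from_euler('xyz',s['tcp_rot']);u=np.array([np.cos(.177),np.sin(.177),0])
a0=.136+np.arctan2(43,170)
L=np.hypot(.17,.043)
for f in np.arange(.0,1.11,.1):
    a=a0+f; dp=-u*L*(np.cos(a)-np.cos(a0))+np.array([0,0,L*(np.sin(a)-np.sin(a0))])
    print(round(f,2),np.round(R0.inv().apply(dp)*1000,1))
E
```

```text
[ 0.4466 -0.138   0.1518] 0.009864431189659493 29.530689418315887 [-4.22511759 -2.08727767 -2.12183316]
0.0 [0. 0. 0.]
0.1 [  0.    7.3 -15.9]
0.2 [  0.   16.2 -31. ]
0.3 [  0.   26.6 -45.2]
0.4 [  0.   38.3 -58.2]
0.5 [  0.1  51.2 -70. ]
0.6 [  0.1  65.3 -80.5]
0.7 [  0.1  80.4 -89.5]
0.8 [  0.1  96.2 -96.9]
0.9 [ 1.000e-01  1.127e+02 -1.028e+02]
1.0 [   0.2  129.8 -106.9]
1.1 [   0.2  147.1 -109.3]
```

>>> move_arm(
  motion=[0,7,-16,0,0,0,5,0,16,-31,0,0,0,5,0,26.5,-45,0,0,0,5,0,38,-58,0,0,0,5,0,51,-70,0,0,0,5,0,65,-80.5,0,0,0,5],
)

```text
clock: 4.35
tcp_pos: [0.5088, -0.1269, 0.2335]
tcp_rot: [-3.136, 0.001, 1.746]
force: [-10.0, -2.5, 5.1]
width: 0.0098
gripper_force: 29.4
```

>>> move_arm(
  motion=[0,15,-9,0,0,0,5,0,31,-16.5,0,0,0,5,0,47.5,-22.5,0,0,0,5,0,64.5,-26.5,0,0,0,5,0,75,-28.3,0,0,0,5,0,75,-28.3,0,0,0,5,0,75,-28.3,0,0,0,5],
)

```text
clock: 5.05
tcp_pos: [0.5855, -0.1135, 0.2628]
tcp_rot: [3.14, 0.001, 1.746]
force: [-6.5, 1.3, 10.3]
width: 0.0097
gripper_force: 31.1
```

```bash
python3 - <<'E'
from h import *
s=r.state();print(np.round(s['tcp_pos'],4),s['width'],s['gripper_force'],s['force'])
b,_=snap('scene','s2.png')
for n in ['lid_handle','tall_jar','short_jar_a']: print(n,[(np.round(o['xyz'],3).tolist(),round(o['p'],2)) for o in r.place_of(n,'scene')[:3]])
E
```

```text
[ 0.5855 -0.1135  0.2628] 0.00965482666140883 31.12222909927368 [-6.45105568  1.30455544 10.29451965]
lid_handle [([0.583, -0.114, 0.272], 0.97)]
tall_jar []
short_jar_a []
```

View pics/s2.png

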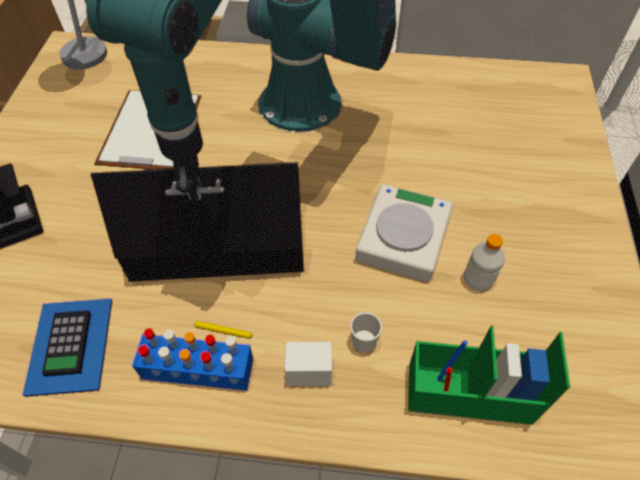

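>>> move_arm(
  motion=[0,0,0,0,0,0,24,0,0,0,0,0,0,24,0,0,0,0,0,0,24,0,0,-40,0,0,0,24,0,0,-80,0,0,0,24,0,0,-120,0,0,0,40,0,-50,-140,0,0,0,85,0,-100,-140,0,0,0,85],
)

```text
clock: 6.05
tcp_pos: [0.4925, -0.1316, 0.4026]
tcp_rot: [3.136, 0.004, 1.746]
force: [0.5, -0.3, 0.2]
width: 0.067
gripper_force: 0.0
```

```bash
cat >> h.py <<'E'
C=np.array([.5085,-.129,0]);u=np.array([np.cos(.177),np.sin(.177),0]);v=np.array([-u[1],u[0],0])
def T(t,psi=3.318): return Ro.from_rotvec(-t*v)*Ro.from_euler('xyz',[np.pi,0,psi])
def B(x,y,z): return C+x*u+y*v+np.array([0,0,z])
def tobox(p): p=np.asarray(p)-C; return np.array([p@u,p@v,p[2]])
E
python3 - <<'E'
from h import *
s=r.state();print(np.round(s['tcp_pos'],4),s['width'],s['force'])
print(T(.35).apply([0,0,1]),T(.35).apply([0,1,0]))
print(rows(B(-.06,0,.36),T(0,2.53)),rows(B(-.06,0,.23),T(.35),p0=B(-.06,0,.36),R0=T(0,2.53)))
E
```

```text
[ 0.4925 -0.1316  0.4026] 0.0669536209804766 [ 0.49215448 -0.29289933  0.15964677]
[ 0.33754049  0.0603765  -0.93937271] [-1.75529186e-01  9.84474207e-01  2.03219605e-04]
[-1.4600e-01 -4.4066e+01  4.2338e+01  4.0000e-03  6.0000e-03 -7.8400e-01] [  0.     -0.    130.     -0.138  -0.332  -0.78 ]
```

>>> move_arm(
  motion=[0,-44,42,0,0,-0.784,85,0,-44,42,0,0,-0.784,85,0,-44,42,0,0,-0.784,85,0,-44,42,0,0,-0.784,85,0,-44,42,0,0,-0.784,85,0,-44,42,0,0,-0.784,85],
)

```text
clock: 6.65
tcp_pos: [0.4476, -0.1385, 0.3576]
tcp_rot: [3.142, 0.0, 2.533]
force: [-0.5, -0.1, -0.0]
width: 0.0849
gripper_force: 0.0
```

>>> move_arm(
  motion=[0,0,130,-0.138,-0.332,-0.78,85,0,0,130,-0.138,-0.332,-0.78,85,0,0,130,-0.138,-0.332,-0.78,85,0,0,130,-0.138,-0.332,-0.78,85,0,0,130,-0.138,-0.332,-0.78,85,0,0,130,-0.138,-0.332,-0.78,85,0,0,130,-0.138,-0.332,-0.78,85],
)

```text
clock: 7.35
tcp_pos: [0.4465, -0.1386, 0.227]
tcp_rot: [3.141, 0.35, -2.967]
force: [-0.2, -0.6, 0.7]
width: 0.0849
gripper_force: 0.0
```

```bash
python3 - <<'E'
from h import *
s=r.state();print(np.round(tobox(s['tcp_pos']),4),np.round(s['tcp_rot'],3),s['force'])
p,d=snap('wrist','w2.png')
q=np.clip(p.astype(float)*3,0,255).astype(np.uint8);cv2.imwrite('pics/w2b.png',q[:,:,::-1])
for n in ['tall_jar','short_jar_a','lid_hinge','case']:print(n,[(np.round(tobox(o['xyz']),3).tolist(),round(o['p'],2)) for o in r.place_of(n,'wrist')[:3]])
E
```

```text
[-0.0627  0.0015  0.227 ] [ 3.141  0.35  -2.967] [-0.22807377 -0.58809304  0.65436422]
tall_jar []
short_jar_a [([0.013, 0.007, 0.002], 0.79), ([0.033, -0.097, 0.009], 0.72)]
lid_hinge [([0.098, 0.002, 0.099], 0.82)]
case [([0.002, -0.002, 0.0], 0.72)]
```

View pics/w2b.png

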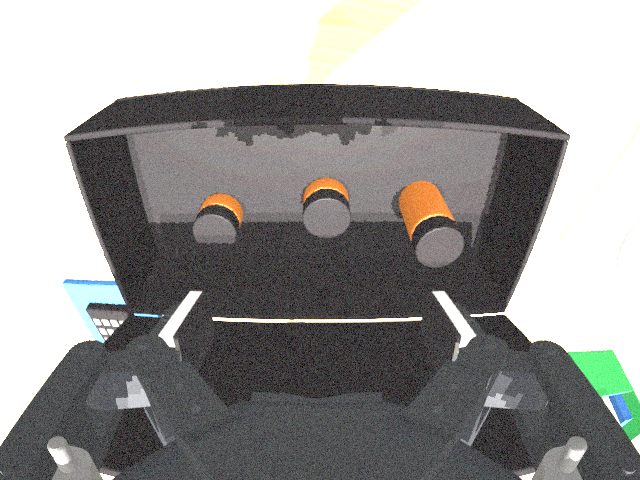

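The brightened wrist picture shows three jars in the box. The tall one is at the right (cap about (437,242)), i.e. box +y; the short ones are at (217,228) and (327,215).

```bash
cat >> h.py <<'E'
def wray(uv,zpl):
    k=r.get_calibration('wrist');K=np.array(k['mtx']);R=cv2.Rodrigues(np.array(k['rvec'],float))[0];t=np.array(k['tvec'],float).ravel()
    a=np.array([(uv[0]-K[0,2])/K[0,0],(uv[1]-K[1,2])/K[1,1]]);th=np.hypot(*a)
    d=np.r_[a/th*np.sin(th),np.cos(th)]@R; c=-R.T@t
    return c+d*(zpl-c[2])/d[2]
E
python3 - <<'E'
from h import *
p,d=r.camera('wrist')
for uv,z in (((437,243),.091),((217,229),.048),((327,216),.048)): print(np.round(tobox(wray(uv,z)),4))
q=p[200:280,395:480].astype(float).mean(-1)
print([(n,[(np.round(tobox(o['xyz']),3).tolist(),round(o['p'],2)) for o in r.search_frame(n,'wrist')[:3]]) for n in ['tall_jar','short_jar_a']])
# grasp poses
for x,z in ((-.07,.16),(.0,.1)): pass
s=r.state(); 
j=tobox(wray((437,243),.091))[:2]; 
print(rows(B(j[0]-.06,j[1],.175),T(.35)),rows(B(j[0]-.004,j[1],.055),T(.35)))
E
```

```text
[0.0141 0.1048 0.091 ]
[ 0.0296 -0.0968  0.048 ]
[0.015  0.0102 0.048 ]
[('tall_jar', [([0.009, 0.103, 0.079], 0.93)]), ('short_jar_a', [([0.022, -0.093, 0.049], 0.9), ([0.003, 0.007, 0.044], 0.66)])]
[ 4.1550e+00  1.0352e+02  5.4470e+01 -1.0000e-03  0.0000e+00 -1.0000e-03] [-7.27200e+00  1.03631e+02  1.86399e+02 -1.00000e-03  0.00000e+00
 -1.00000e-03]
```

```bash
python3 - <<'E'
from h import *
print(rows(B(-.019,.104,.165),T(.35)),rows(B(.022,.104,.053),T(.35)))
E
```

```text
[-1.79710e+01  1.02592e+02  7.31980e+01 -1.00000e-03  0.00000e+00
 -1.00000e-03] [-1.80540e+01  1.02678e+02  1.92467e+02 -1.00000e-03  0.00000e+00
 -1.00000e-03]
```

>>> move_arm(
  motion=[-9,50,25,0,0,0,85,-18,102.5,50,0,0,0,85,-18,102.5,73,0,0,0,85,-18,102.5,100,0,0,0,85,-18,102.5,130,0,0,0,85,-18,102.5,150,0,0,0,85,-18,102.5,150,0,0,0,85],
)

```text
clock: 8.45
tcp_pos: [0.4965, -0.0248, 0.0905]
tcp_rot: [3.139, 0.347, -2.967]
force: [-0.6, 0.3, 0.3]
width: 0.0847
gripper_force: 0.0
```

```bash
python3 - <<'E'
from h import *
s=r.state();print(np.round(tobox(s['tcp_pos']),4),np.round(s['tcp_rot'],3),s['force'])
p,d=r.camera('wrist');q=np.clip(p.astype(float)*3,0,255).astype(np.uint8);cv2.imwrite('pics/w3.png',q[:,:,::-1])
print(rows(B(.022,.104,.053),T(.35)))
E
```

```text
[0.0066 0.1047 0.0905] [ 3.139  0.347 -2.967] [-0.58724875  0.29062797  0.26980849]
[-1.2730e+00 -5.2800e-01  4.1607e+01  1.0000e-03 -2.0000e-03 -1.0000e-03]
```

View pics/w3.png

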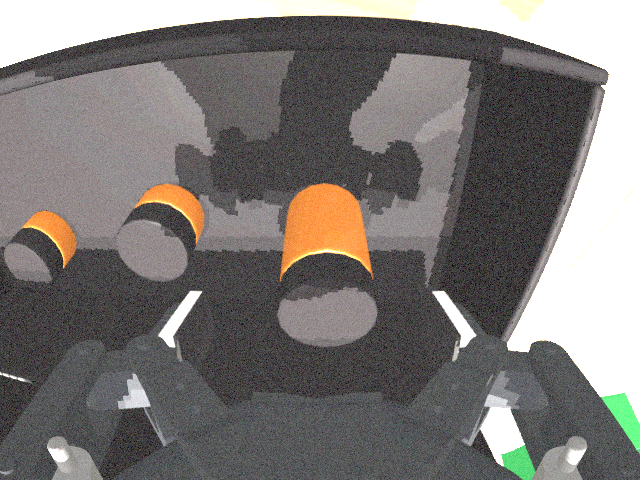

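>>> move_arm(
  motion=[0,0,25,0,0,0,85,0,0,41,0,0,0,85,0,0,41,0,0,0,60,0,0,41,0,0,0,30,0,0,41,0,0,0,30,0,0,41,0,0,0,30,0,0,41,0,0,0,30],
  squeeze=40,
)

```text
clock: 9.2
tcp_pos: [0.5113, -0.0231, 0.0554]
tcp_rot: [-3.141, 0.352, -2.966]
force: [-2.2, 3.2, 8.6]
width: 0.0459
gripper_force: 40.2
```

>>> move_arm(
  motion=[0,0,-10,0,0,0,30,0,0,-30,0,0,0,30,0,0,-60,0,0,0,30,0,0,-100,0,0,0,30,0,0,-140,0,0,0,30,0,0,-160,0,0,0,30,0,0,-160,0,0,0,30],
)

```text
clock: 9.9
tcp_pos: [0.4574, -0.0336, 0.2075]
tcp_rot: [-3.138, 0.355, -2.965]
force: [0.4, 1.6, -2.7]
width: 0.046
gripper_force: 41.0
```

```bash
python3 - <<'E'
from h import *
s=r.state();print(np.round(tobox([.5113,-.0231,.0554]),4),np.round(s['tcp_pos'],4),s['width'],s['force'])
p,d=r.camera('wrist');q=np.clip(p.astype(float)*2,0,255).astype(np.uint8);cv2.imwrite('pics/w4.png',q[:,:,::-1])
o=r.place_of('tall_jar','wrist');print(o[:2]); 
R0=Ro.from_euler('xyz',s['tcp_rot'])
if o: print('in box axes rel tcp',tobox(np.array(o[0]['xyz']))-tobox(s['tcp_pos']))
dz=Ro.from_euler('z',.63)
off=tobox([.5113,-.0231,.0554])-np.array([.015,.104,.006])  # tcp rel jar bottom, box axes
o2=dz.apply(off[0]*u+off[1]*v)+[0,0,off[2]]
pan=np.array([.4645,.306,.07])
print(off,rows(pan+o2+[0,0,.10],dz*T(.35)),rows(pan+o2+[0,0,.01],dz*T(.35),p0=pan+o2+[0,0,.10],R0=dz*T(.35)))
E
```

```text
[0.0214 0.1038 0.0554] [ 0.4574 -0.0336  0.2075] 0.04595533062258087 [ 0.41802284  1.58732768 -2.71257673]
[{'xyz': [0.458, -0.03, 0.1585], 'p': 0.77}]
in box axes rel tcp [ 0.00118521  0.00340369 -0.04895345]
[ 0.00640283 -0.00024756  0.0494    ] [-7.29670e+01  3.35877e+02  1.04940e+01 -2.18000e-01  1.00000e-03
 -5.93000e-01] [ 3.0861e+01 -1.8000e-02  8.4544e+01  0.0000e+00  0.0000e+00  0.0000e+00]
```

View pics/w4.png

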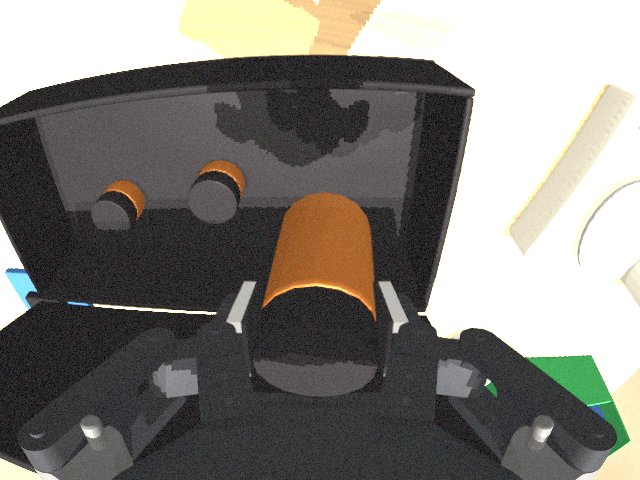

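>>> move_arm(
  motion=[-73,336,10,-0.218,0,-0.593,30,-73,336,10,-0.218,0,-0.593,30,-73,336,10,-0.218,0,-0.593,30,-73,336,10,-0.218,0,-0.593,30,-73,336,10,-0.218,0,-0.593,30,-73,336,10,-0.218,0,-0.593,30,-73,336,10,-0.218,0,-0.593,30,-73,336,10,-0.218,0,-0.593,30],
)

```text
clock: 10.8
tcp_pos: [0.4684, 0.3158, 0.2184]
tcp_rot: [3.139, 0.35, -2.33]
force: [0.2, -0.2, -2.4]
width: 0.0448
gripper_force: 44.0
```

```bash
python3 - <<'E'
from h import *
s=r.state();print(np.round(s['tcp_pos'],4),np.round(s['tcp_rot'],3),s['width'],s['force'])
p,d=r.camera('wrist')
print(*[(n,[(np.round(o['xyz'],4),round(o['p'],2)) for o in r.place_of(n,'wrist')[:2]]) for n in ['pan','tall_jar']])
r.camera('scene')
print(*[(n,[(np.round(o['xyz'],4),round(o['p'],2)) for o in r.place_of(n,'scene')[:2]]) for n in ['pan','tall_jar']])
dz=Ro.from_euler('z',.63);o2=dz.apply(.0064*u)+[0,0,.0494];pan=np.array([.4645,.306,.07])
for h in (.03,.006,.0,-.002):print(rows(pan+o2+[0,0,h],dz*T(.35)))
E
```

```text
[0.4684 0.3158 0.2184] [ 3.139  0.35  -2.33 ] 0.044799583086149106 [ 0.1555069  -0.183921   -2.35732056]
('pan', [(array([0.4648, 0.3028, 0.0676]), 0.57)]) ('tall_jar', [(array([0.4654, 0.3149, 0.172 ]), 0.71)])
('pan', [(array([0.4606, 0.3046, 0.0699]), 0.97)]) ('tall_jar', [(array([0.4621, 0.309 , 0.1649]), 0.9)])
[ 2.265e+01  8.010e-01  6.581e+01  1.000e-03 -1.000e-03 -1.000e-03]
[ 3.0848e+01  7.6000e-01  8.8366e+01  1.0000e-03 -1.0000e-03 -1.0000e-03]
[ 3.2897e+01  7.5000e-01  9.4005e+01  1.0000e-03 -1.0000e-03 -1.0000e-03]
[ 3.3580e+01  7.4700e-01  9.5885e+01  1.0000e-03 -1.0000e-03 -1.0000e-03]
```

>>> move_arm(
  motion=[11,0,32,0,0,0,30,22,0,65,0,0,0,30,28,0,80,0,0,0,30,31,0,88,0,0,0,30,31,0,88,0,0,0,30,31,0,88,0,0,0,30],
)

```text
clock: 11.7
tcp_pos: [0.4708, 0.3112, 0.1276]
tcp_rot: [3.141, 0.352, -2.336]
force: [0.4, 0.1, -1.7]
width: 0.0447
gripper_force: 43.9
```

>>> move_arm(
  motion=[0.7,0,1.9,0,0,0,30,1.3,0,3.6,0,0,0,30,1.3,0,3.6,0,0,0,30],
)

```text
clock: 12.0
tcp_pos: [0.47, 0.3117, 0.1234]
tcp_rot: [3.141, 0.351, -2.334]
force: [-0.1, -0.1, -2.3]
width: 0.0446
gripper_force: 43.9
```

Expected touch at 0.1194; step down finely.

>>> move_arm(
  motion=[0.7,0,1.9,0,0,0,30,1,0,2.8,0,0,0,30,1,0,2.8,0,0,0,30],
)

```text
clock: 12.3
tcp_pos: [0.47, 0.3119, 0.1206]
tcp_rot: [3.141, 0.352, -2.335]
force: [-2.1, -0.1, 3.8]
width: 0.0444
gripper_force: 44.7
```

>>> move_arm(
  motion=[0,0,0,0,0,0,46,0,0,0,0,0,0,50,0,0,0,0,0,0,60,0,0,0,0,0,0,85,0,0,0,0,0,0,85,0,0,0,0,0,0,85],
)

```text
clock: 12.9
tcp_pos: [0.4698, 0.3116, 0.12]
tcp_rot: [3.14, 0.351, -2.335]
force: [-0.3, -0.3, -0.6]
width: 0.0847
gripper_force: 0.0
```

```bash
python3 - <<'E'
from h import *
s=r.state();print(np.round(s['tcp_pos'],4),s['width'],s['force'])
p,d=snap('scene','s3.png');P=pts('scene',d)
print(*[(n,[(np.round(o['xyz'],4),round(o['p'],2)) for o in r.place_of(n,'scene')[:2]]) for n in ['pan','tall_jar']])
cv2.imwrite('pics/s3c.png',cv2.resize(p[120:320,320:540,::-1],None,fx=2.5,fy=2.5))
E
```

```text
[0.4698 0.3116 0.12  ] 0.08474824645489319 [-0.26406612 -0.30684189 -0.60977821]
('pan', [(array([0.465 , 0.3046, 0.0721]), 0.81)]) ('tall_jar', [(array([0.4658, 0.3068, 0.0703]), 0.71)])
```

View pics/s3c.png

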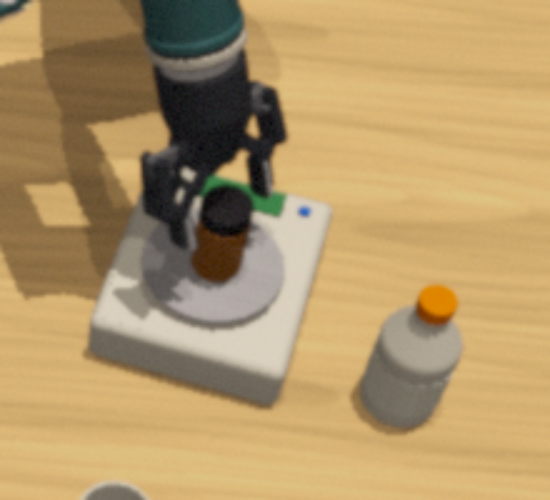

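```bash
python3 - <<'E'
from h import *
dz=Ro.from_euler('z',.63)
s=r.state();p=np.array(s['tcp_pos']);q=p-.19*(dz*T(.35)).apply([0,0,1]);print(q)
w=np.array([.46,.05,.43]);w2=np.array([.5855,-.1135,.41])
print(rows(w,T(0,2.85),p0=q,R0=dz*T(.35)));print(rows(w2,T(0,1.746),p0=w,R0=T(0,2.85)))
E
```

```text
[0.42473964 0.26452196 0.29847887]
[  77.427 -173.89  -168.31     0.192    0.314    1.086]
[-167.205 -120.52    20.      -0.      -0.       1.104]
```

>>> move_arm(
  motion=[0,0,-15,0,0,0,85,0,0,-40,0,0,0,85,0,0,-80,0,0,0,85,0,0,-130,0,0,0,85,0,0,-180,0,0,0,85,0,0,-190,0,0,0,85],
)

```text
clock: 13.65
tcp_pos: [0.4266, 0.2644, 0.3044]
tcp_rot: [-3.138, 0.359, -2.333]
force: [1.3, 0.4, 0.8]
width: 0.0849
gripper_force: 0.0
```

>>> move_arm(
  motion=[77,-174,-168,0.192,0.314,1.086,60,77,-174,-168,0.192,0.314,1.086,40,77,-174,-168,0.192,0.314,1.086,30,77,-174,-168,0.192,0.314,1.086,30,77,-174,-168,0.192,0.314,1.086,30,77,-174,-168,0.192,0.314,1.086,30,77,-174,-168,0.192,0.314,1.086,30,77,-174,-168,0.192,0.314,1.086,30],
)

```text
clock: 14.45
tcp_pos: [0.4612, 0.0496, 0.4291]
tcp_rot: [3.142, -0.002, 2.845]
force: [0.5, -0.0, -0.5]
width: 0.0301
gripper_force: 0.0
```

>>> move_arm(
  motion=[-167,-120,20,0,0,1.104,30,-167,-120,20,0,0,1.104,30,-167,-120,20,0,0,1.104,30,-167,-120,20,0,0,1.104,30,-167,-120,20,0,0,1.104,30,-167,-120,20,0,0,1.104,30,-167,-120,20,0,0,1.104,30,-167,-120,20,0,0,1.104,30],
)

```text
clock: 15.25
tcp_pos: [0.5864, -0.113, 0.408]
tcp_rot: [-3.14, -0.002, 1.742]
force: [0.7, 1.0, -0.5]
width: 0.0298
gripper_force: 0.0
```

```bash
python3 - <<'E'
from h import *
s=r.state();print(np.round(s['tcp_pos'],4),np.round(s['tcp_rot'],3),s['width'])
r.camera('wrist');print([(np.round(o['xyz'],4),o['p']) for o in r.place_of('lid_handle','wrist')])
r.camera('scene');print([(np.round(o['xyz'],4),o['p']) for o in r.place_of('lid_handle','scene')])
print(*[(n,[(np.round(o['xyz'],4),round(o['p'],2)) for o in r.place_of(n,'scene')[:2]]) for n in ['pan','tall_jar']])
for z in (.41,.263): print(rows([.5855,-.1135,z],T(0,1.746)))
E
```

```text
[ 0.5864 -0.113   0.408 ] [-3.140e+00 -2.000e-03  1.742e+00] 0.029800759551336254
[(array([ 0.5876, -0.1161,  0.2755]), 0.59)]
[(array([ 0.5855, -0.113 ,  0.2732]), 0.81)]
('pan', [(array([0.4655, 0.3031, 0.0682]), 0.86)]) ('tall_jar', [(array([0.4623, 0.3057, 0.0703]), 0.85)])
[-6.430e-01 -9.450e-01 -1.017e+00 -1.000e-03 -1.000e-03  3.000e-03]
[-8.61000e-01 -8.71000e-01  1.45983e+02 -1.00000e-03 -1.00000e-03
  3.00000e-03]
```

>>> move_arm(
  motion=[-1,0,45,0,0,0,30,-1,0,90,0,0,0,30,-1,0,120,0,0,0,30,-1,0,143,0,0,0,30,-1,0,143,0,0,0,5,-1,0,143,0,0,0,5,-1,0,143,0,0,0,5,-1,0,143,0,0,0,5],
  squeeze=30,
)

```text
clock: 16.35
tcp_pos: [0.5853, -0.1131, 0.2649]
tcp_rot: [-3.139, -0.003, 1.747]
force: [1.6, 0.9, -22.3]
width: 0.0092
gripper_force: 29.8
```

```bash
python3 - <<'E'
from h import *
L=np.hypot(.17,.043);a0=1.2+np.arctan2(43,170)
for f in (.1,.2,.3,.4,.5,.6,.7,.8,.9,1,1.1,1.2):
    a=a0-f; print(round(f,2),np.round([-L*(np.cos(a)-np.cos(a0))*1000,-L*(np.sin(a)-np.sin(a0))*1000],1))
E
```

```text
0.1 [-17.3   3. ]
0.2 [-34.1   7.7]
0.3 [-50.5  14.1]
0.4 [-66.1  22.1]
0.5 [-80.8  31.6]
0.6 [-94.5  42.5]
0.7 [-107.1   54.8]
0.8 [-118.3   68.2]
0.9 [-128.2   82.7]
1 [-136.5   98.1]
1.1 [-143.3  114.3]
1.2 [-148.5  131. ]
```

>>> move_arm(
  motion=[0,-17.3,4,0,0,0,5,0,-34,9,0,0,0,5,0,-50.5,15.5,0,0,0,5,0,-66,23.5,0,0,0,5,0,-81,33,0,0,0,5,0,-94.5,44,0,0,0,5,0,-107,56,0,0,0,5],
)

```text
clock: 17.05
tcp_pos: [0.4832, -0.1318, 0.2138]
tcp_rot: [3.135, -0.0, 1.747]
force: [2.6, 6.5, -1.8]
width: 0.0094
gripper_force: 31.4
```

>>> move_arm(
  motion=[0,-11.3,13.4,0,0,0,5,0,-21,28,0,0,0,5,0,-29.5,43,0,0,0,5,0,-36,59.5,0,0,0,5,0,-39,68,0,0,0,5,0,-41.5,75,0,0,0,5,0,-41.5,76,0,0,0,5],
)

```text
clock: 17.75
tcp_pos: [0.4405, -0.1395, 0.1359]
tcp_rot: [3.141, -0.001, 1.747]
force: [-5.8, 3.1, 3.0]
width: 0.0092
gripper_force: 33.5
```

>>> move_arm(
  motion=[0,0,0,0,0,0,5,0,0,0,0,0,0,5],
)

```text
clock: 17.95
tcp_pos: [0.4405, -0.1395, 0.1359]
tcp_rot: [3.141, -0.001, 1.747]
force: [-4.5, 3.3, -1.5]
width: 0.0094
gripper_force: 33.0
```

>>> move_arm(
  motion=[0,0,2,0,0,0,5,0,-0.5,4,0,0,0,5,0,-0.5,6,0,0,0,5,0,-0.5,6,0,0,0,5],
)

```text
clock: 18.35
tcp_pos: [0.4394, -0.1397, 0.1315]
tcp_rot: [-3.141, -0.001, 1.748]
force: [-11.7, 4.6, 18.6]
width: 0.0095
gripper_force: 35.3
```

>>> move_arm(
  motion=[0,0,0,0,0,0,30,0,0,0,0,0,0,40,0,0,0,0,0,0,40,0,0,-30,0,0,0,40,0,0,-80,0,0,0,40,0,0,-130,0,0,0,40,0,-30,-180,0,0,0,40],
)

```text
clock: 19.05
tcp_pos: [0.4176, -0.1453, 0.3049]
tcp_rot: [3.137, 0.002, 1.748]
force: [0.7, -0.4, 0.7]
width: 0.04
gripper_force: 0.0
```

```bash
python3 - <<'E'
from h import *
s=r.state();print(np.round(s['tcp_pos'],4),s['force'])
a,_=r.camera('scene');p,d=r.camera('top');P=pts('top',d)
cv2.imwrite('pics/end.png',a[:,:,::-1])
m=(P[...,2]>.08)&(P[...,2]<.13)&(abs(P[...,0]-.51)<.2)&(abs(P[...,1]+.124)<.27)&(p.max(-1)<70)
m=cv2.morphologyEx(m.astype(np.uint8),cv2.MORPH_OPEN,np.ones((5,5)))>0
Q=P[m];A=np.c_[Q[:,:2],np.ones(len(Q))];k=np.ones(len(Q),bool)
for i in range(3):
    c=np.linalg.lstsq(A[k],Q[k,2],rcond=None)[0];k=abs(Q[:,2]-A@c)<.006
print(c,'tilt u',-c[:2]@u[:2],len(Q),k.sum(),'z at centre',c@[C[0],C[1],1])
for cm in('scene','top'):
  for n in ['lid_handle','tall_jar','pan','cup','reagent','marker']:print(cm,n,[(np.round(o['xyz'],3),round(o['p'],2)) for o in r.place_of(n,cm)[:1]])
E
```

```text
[ 0.4176 -0.1453  0.3049] [ 0.72853578 -0.41083529  0.67452095]
[ 0.00064375 -0.00097353  0.10835264] tilt u -0.000462274961878922 13608 13479 z at centre 0.1088055664094765
scene lid_handle [(array([ 0.439, -0.14 ,  0.14 ]), 0.63)]
scene tall_jar [(array([0.464, 0.306, 0.064]), 0.64)]
scene pan [(array([0.465, 0.302, 0.072]), 0.78)]
scene cup [(array([ 0.732,  0.235, -0.001]), 0.66)]
scene reagent [(array([0.543, 0.48 , 0.   ]), 0.62)]
scene marker [(array([ 0.74 , -0.068,  0.001]), 0.55)]
top lid_handle []
top tall_jar [(array([0.463, 0.306, 0.07 ]), 0.89)]
top pan [(array([0.464, 0.308, 0.066]), 0.59)]
top cup [(array([0.731, 0.235, 0.001]), 0.63)]
top reagent [(array([0.55 , 0.483, 0.002]), 0.96)]
top marker [(array([ 0.738, -0.063,  0.002]), 0.79)]
```

View pics/end.png

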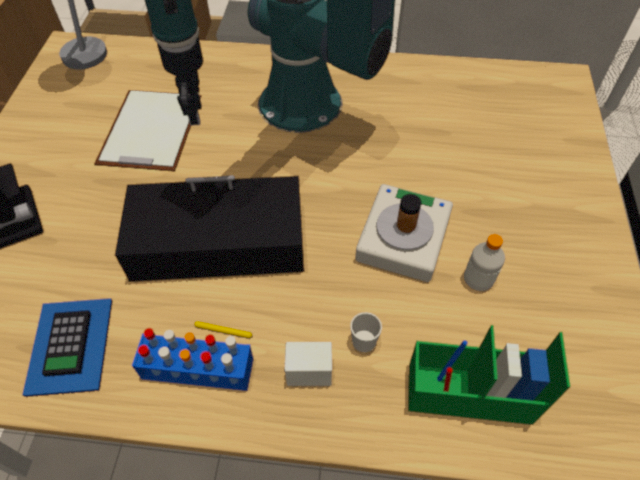

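The picture shows the lid flat shut (handle at (210,183)), the jar upright on the pan (408,215), the bystanders in place and the arm clear.

```bash
python3 -c "
from workcell import r
print(r.close_job())"
```

```text
the job is handed in; nothing more can be done
None
```

The job is handed in (no verdict was returned): the tall jar stands upright near the centre of the balance pan, the lid is shut on the two short jars, which looked upright in their places after the tall jar was lifted out, and the cup, bottle and marker are where they were.

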